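# Lock the shelf's top board with a T-handled hex key

## Task

The top board of the low white shelf is not locked down. Take the T-handled hex key from its stand, feel it into the hidden hex socket at the bottom of the round collar in the board (press only lightly and turn it until it drops in), then turn it clockwise as far as the lock goes. Put the key back in its stand, fully down, let go, and leave the tumbler, the bowls and the canister where they are.

Things in the scene. Friction and masses are not known exactly. Their poses are not given: they have to be found in the camera images.
- key_grip (a point): T-handled hex key, 112 mm long, 0.16 kg, upright in its stand, tip down. This point: centre of its black handle bar, 70 mm long (point's x) x 14 wide (y) x 20 high (z, up along the key). Grip the bar from above across its 14 mm width. Below it a 14 mm round neck, then a round collar 32 mm across, 4 mm thick, its underside 32 mm below this point.
- key_tip (a point): Flat lower end of the same key, on its axis, 102 mm below key_grip. The shaft is a steel hexagon, 14 mm across flats (16.2 mm across corners), 70 mm long up to the round collar; two of its flats face along the key's x. Same axes as key_grip.
- mouth (a point): Centre of the mouth of the round aluminium collar (52 mm across, 2 mm above the board) near the front of the low white shelf, whose top is 140 mm above the table. Axes are the shelf's (z up). Inside, a black dish narrows from 32 mm across at the mouth to a round well 17.4 mm across, 8 to 20 mm below the mouth, with the lock beneath it.
- socket_rim (a point): Centre of the lock's flat rim at rest, 22 mm straight below mouth, same axes. Its hex socket is 14.7 mm across flats and 12 mm deep (floor 34 mm below the mouth). How the hexagon is turned cannot be seen, is not given by these axes and differs every time; it takes the key within about 6 degrees of alignment, every 60 degrees.
- plunger (a joint): The whole lock rests on a spring and can be pushed down: how far it is pushed (m, 0 at rest, stop at 0.013). Preload about 2 N, then 1.5 N per mm. With the key pressed on the rim out of alignment it sinks; when the hexagons meet, the spring lifts the socket over the key and the force falls away. Pushed in more than 0.008 m (about 14 N) it is damaged.
- lock (a joint): Turn of the lock, rad, growing clockwise seen from above: starts between 0 and 0.15 (unlocked; stop at 0), fully locked at its firm stop at 1.0. Friction torque 0.1 N m; it stays where it is left. It says nothing of how the hexagon is turned.
- stand_hole (a point): Centre of the top of the key's stand, a fixed grey block 50 x 50 mm, 76 mm high, on the shelf, with a vertical through hole 23 mm in diameter. In place, the key's collar lies on the block's top, so key_grip is 32 mm above this point and key_tip 70 mm below it. Axes are the block's, z up; the key may stand at any yaw.
- tumbler_mid (a point): Middle, half-way up, of an open stainless steel tumbler, 74 mm across, 120 mm high, standing on the shelf. Leave alone.
- canister_mid (a point): Middle, half-way up, of a closed clear canister with a red twist cap, 90 mm across, 140 mm high, standing on the shelf. Leave alone.
- bowls_mid (a point): Middle, half-way up, of two stacked green ceramic bowls, 116 mm across, 66 mm high, standing on the shelf. Leave alone.
Not all that is in view belongs to the job. Of the things that look like the part that bears key_grip, the smallest one is meant.

How it is judged:
On the way, in this order (a step that is already met when the one before it is completed fails the run):
1. the key has dropped into the hidden socket: its tip is more than 3 mm under the rim with the lock's spring up, or more than 9 mm under the rim's rest height (horizontal distance between key_tip and mouth below 0.004 m and ((z of key_tip in the frame of mouth below -0.025 m and value of joint plunger below 0.0015 m) or z of key_tip in the frame of mouth below -0.031 m)), for 0.2 s.
2. the lock has been turned to its stop (past 0.9 rad) with the key in it (value of joint lock above 0.9 rad and z of key_tip in the frame of mouth below -0.022 m and horizontal distance between key_tip and mouth below 0.005 m), for 0.1 s.
At the end, for the whole second after the job is handed in: The lock stands turned past 0.85 rad (stop at 1.0) with its plunger up (pushed in less than 2 mm), and the key stands upright (within 0.1 rad) in its stand, its collar on the block's top (key_grip 28 to 36 mm above stand_hole and within 10 mm of it sideways) (value of joint lock above 0.85 rad and value of joint plunger below 0.002 m and horizontal distance between key_grip and stand_hole below 0.01 m and z of key_grip in the frame of stand_hole between 0.028 and 0.036 m and angle between key_grip's own z axis and vertical below 0.1 rad); the robot touches nothing.
It fails at once if the lock is pushed in more than 8 mm (about 14 N): pressed too hard (value of joint plunger above 0.008 m).
It fails at once if the tumbler is moved more than 15 mm or tipped (distance of tumbler_mid from where it was at the start of the episode above 0.015 m or angle between tumbler_mid's own z axis and vertical above 0.3 rad).
It fails at once if the canister is moved more than 15 mm or tipped (distance of canister_mid from where it was at the start of the episode above 0.015 m or angle between canister_mid's own z axis and vertical above 0.3 rad).
It fails at once if the bowls are moved more than 15 mm or tipped (distance of bowls_mid from where it was at the start of the episode above 0.015 m or angle between bowls_mid's own z axis and vertical above 0.3 rad).
It also fails if it takes over 72 s, if anything falls off the work surface, if the arm or the gripper's body presses on something with over 40 N, if the wrist force passes 120 N, or if a joint passes its speed limit or range.

## Robot

A 7-joint arm with a two-finger parallel gripper is mounted at the origin on the work surface. World frame = base frame: x ahead of the robot, y to its left, z up, the work surface at z = 0. Lengths are in m, angles in rad, forces in N, time in s.
With the tool pointing down it reaches from about 0.425 to 1.025 m from the base axis. Payload 3.6 kg.
Tool frame: the origin (TCP) lies midway between the tips of the shut fingers; the grasp point (between the pads) lies 19 mm behind it; z points along the fingers, y is the direction in which the jaws open and shut (so a half turn about z gives the same grasp; the last joint's range is limited). The gripper opens to 85 mm and grips with 20 to 120 N. Pads are 22 mm wide; open, the fingers measure 114 mm over their backs; the gripper's body (76 mm by 85 mm) begins 54 mm behind the grasp point. The pads swing forward as they close: fully open they stand 13 mm farther back than shut.
Start: joints at [1.093, 0.591, 0.048, 1.609, -0.033, 0.943, -0.034], TCP at [0.271, -0.672, 0.231] pointing down, gripper open.
Joint ranges: [-2.69, 2.69], [-0.47, 2.24], [-1.27, 1.36], [0.19, 2.51], [-1.53, 4.68], [0.08, 2.07], [-3.09, 3.09]. Speed limits (rad/s): [2.57, 2.57, 3.14, 3.14, 3.14, 3.14, 3.14].

## Interface

Orientations are given as a unit quaternion [w, x, y, z].
In Python, from cell import env gives the robot as it stands.
- The arm moves only by the tool apply_moves, never from a script. Its argument "motion" is a list of rows, each an object with "translation": the shift along the tool's x, y, z in mm, a list of three; "turn": the turn about the tool's z in rad; "jaw": the opening, from 0 (shut) to 1 (fully open). In form: [{"translation": [dx, dy, dz], "turn": turn, "jaw": jaw}, ...]. A call has 1 to 10 rows; each row is the pose to reach, as a shift and turn from the pose commanded when the call began, along the tool's axes at that moment; what a row does not reach only later rows make up. A row lasts 1/8 s, in which the tool goes at most 62.5 mm and 10.7 degrees, less where a joint would pass 70% of its speed; a pose out of reach is approached as far as the arm can. A call with a gripper value outside its range is refused whole. The fingers move at their own pace and stop on an object; the grip force is fixed at half the most. Time passes only in rows, so rows that repeat a pose let the fingers close. It gives the time, the measured TCP pose, the force and the opening at its end, in the units of the state.
- env.observe(): the state, without advancing time (a new reading comes with each control period).
- env.get_image(name): name is "scene" or "top" or "wrist"; returns (picture, depth): 480x640x3 uint8, red, green, blue; 480x640 float32, m along the optical axis (not along the pixel's ray), 0 where there is no reading.
- env.camera_model(name): a dict with "fx", "fy", "cx", "cy" (pixels), "xyz" and "rotation" of the camera in the world. Camera axes: x right, y down, z forward; pixel columns grow to the right and rows downward; lengths in m; the calibration is good to about 2 mm. The wrist camera is an equidistant fisheye: a pixel r from the principal point sees the ray r / f radians off the axis. A picture is of the moment at which its call begins: read the wrist's pose just before it. camera_model takes no time and is no camera call; for the wrist camera it gives the pose at the moment of the call.
- env.close_job(): hands the job in, once; it reports no verdict.
The state is a dict: "t": time; "qpos": joint angles; "joint_vel": joint speeds; "tau": joint torques, N m; "ee_pos": TCP position; "eef_rot": TCP orientation; "ft_force": force on the tool from outside, world axes, zero at the start; "wrist_torque": the same for the moment, N m; "opening": finger opening in m.
Only numpy, scipy, OpenCV 4.12 (cv2) and the standard library are available. Lean on these libraries where they do the work, as an engineer would, in place of code of your own. Each camera call takes 0.05 s, during which the arm holds its last target.

## Working session

There is one attempt and no reset: what is moved stays moved. The work goes in short steps, Python scripts to look and compute and a tool call to move; the robot and the scene stay as the last step left them, time stands still between calls to the robot, and variables do not carry over. Pictures are saved under pics/ and viewed, and the job is handed in when it is done.

Besides the shell and the picture viewer there is one more tool, called as name([rows], argument=value, ...), one row to a line, values as JSON. apply_moves: Moves the arm, as the interface text tells. Its arguments: {"type":"object","properties":{"motion":{"type":"array","items":{"type":"object","properties":{"translation":{"type":"array","items":{"type":"number"}},"turn":{"type":"number"},"jaw":{"type":"number"}}}}},"required":["motion"]}

```bash
ls; mkdir -p pics
cat > h.py <<'E'
import numpy as np, cv2
from cell import env
def save(n,p): cv2.imwrite('pics/'+n+'.png', p[:,:,::-1])
def ray(c,u,v):
    R=np.array(c['rotation']); 
    if R.shape!=(3,3):
        from scipy.spatial.transform import Rotation as Ro
        R=Ro.from_quat([R[1],R[2],R[3],R[0]]).as_matrix()
    d=R@np.array([(u-c['cx'])/c['fx'],(v-c['cy'])/c['fy'],1.0])
    return np.array(c['xyz']),d
def onplane(c,u,v,z):
    o,d=ray(c,u,v); return o+d*(z-o[2])/d[2]
def cloud(c,D):
    v,u=np.mgrid[0:D.shape[0],0:D.shape[1]]
    R=ray(c,0,0); 
    M=np.array([ray(c,c['cx'],c['cy'])[1]])
    ex=ray(c,c['cx']+c['fx'],c['cy'])[1]-M[0]; ey=ray(c,c['cx'],c['cy']+c['fy'])[1]-M[0]
    d=((u-c['cx'])/c['fx'])[...,None]*ex+((v-c['cy'])/c['fy'])[...,None]*ey+M[0]
    return np.array(c['xyz'])+d*D[...,None]
E
python3 - <<'E'
from h import *
s=env.observe(); print(s)
for n in ['scene','top','wrist']:
    print(n,env.camera_model(n))
    p,d=env.get_image(n); save(n+'0',p); np.savez('pics/'+n+'0.npz',p=p,d=d)
E
```

```text
pics
{'t': 0.0, 'qpos': array([ 1.09350033,  0.59209757,  0.04828884,  1.60984213, -0.03328564,
        0.94266738, -0.03371927]), 'joint_vel': array([ 7.23790475e-04,  4.25242949e-04,  5.22352307e-04, -1.37712299e-03,
        3.92908597e-05,  5.65458998e-05,  3.34679766e-04]), 'tau': array([-2.11075612e-04, -5.48702359e+01,  1.54632524e+00, -1.98131686e+01,
        9.37575853e-03,  8.73121375e-03,  2.36577158e-06]), 'ee_pos': array([ 0.27117132, -0.67148692,  0.23014877]), 'eef_rot': array([-1.07050951e-03,  9.81635943e-01,  1.90760722e-01, -2.74266833e-04]), 'ft_force': array([0.18648582, 0.37354935, 0.28054391]), 'wrist_torque': array([-0.08240889, -0.02164321,  0.06224169]), 'opening': 0.08544323244622001}
scene {'fx': 567.7065106115725, 'fy': 567.7065106115725, 'cx': 311.4559497147162, 'cy': 246.2037632260919, 'xyz': array([1.03414531, 0.68410157, 0.95874453]), 'rotation': array([-0.11753353,  0.31462004,  0.87440173, -0.35017383])}
top {'fx': 505.2616560148113, 'fy': 505.2616560148113, 'cx': 324.412776650037, 'cy': 240.18822699420068, 'xyz': array([0.46690628, 0.09574709, 1.34936763]), 'rotation': array([ 0.01608362, -0.7048008 ,  0.70855701, -0.03072629])}
wrist {'fx': 371.64829954431775, 'fy': 371.64829954431775, 'cx': 320.8084561167561, 'cy': 239.9968569652791, 'xyz': array([ 0.34816468, -0.63956301,  0.37313604]), 'rotation': array([ 0.13418827,  0.81786958, -0.5519345 , -0.09193023])}
```

View pics/scene0.png

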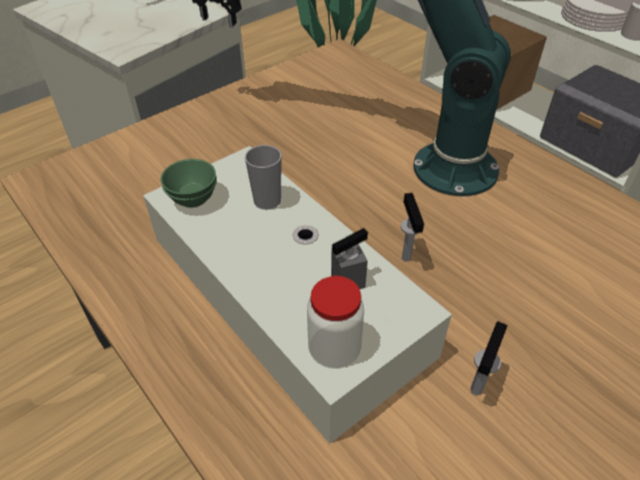

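View pics/top0.png

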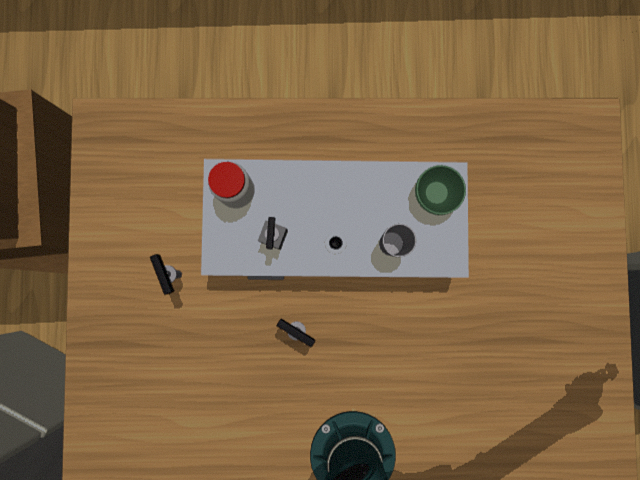

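The scene picture shows the key in its grey block at about (349,250). The collar is at (305,235), and the tumbler, bowls and canister stand on the shelf, with two larger loose keys on the table. In the top view the key bar is at (270,233), the collar at (336,243), the canister cap at (227,180) and the tumbler at (397,241).

Run:
```python
from h import *
for n,roi in [('top',(255,210,300,262)),('scene',(325,220,375,290))]:
    z=np.load(f'pics/{n}0.npz'); p,d=z['p'],z['d']; c=env.camera_model(n)
    X=cloud(c,d)
    x0,y0,x1,y1=roi
    m=np.zeros(d.shape,bool); m[y0:y1,x0:x1]=1
    g=p.max(2)
    k=m&(g<45)&(X[...,2]>0.225)
    P=X[k]; print(n,'bar px',k.sum(),'z',np.percentile(P[:,2],[5,50,95]))
    vs,us=np.nonzero(k)
    # bar: contour rect through plane 0.258
    (cx,cy),(w,h),a=cv2.minAreaRect(np.c_[us,vs].astype(np.float32)); 
    t=np.array([onplane(c,u,v,0.258) for u,v in zip(us,vs)])[:,:2].astype(np.float32)
    print(' rect on plane',cv2.minAreaRect(t*1000), 'px',cx,cy)
    top=P[abs(P[:,2]-0.258)<0.004][:,:2].astype(np.float32)
    if len(top)>4: print(' cloud top rect',cv2.minAreaRect(top*1000),len(top))
    blk=X[m&(abs(X[...,2]-0.216)<0.003)]
    print(' block',len(blk), blk.mean(0), cv2.minAreaRect((blk[:,:2]*1000).astype(np.float32)))
    # shelf height
    sh={'top':(300,200),'scene':(260,250)}[n]; print(' shelf',X[sh[1],sh[0]])
    # collar hole
    r={'top':(315,225,358,262),'scene':(285,220,327,250)}[n]
    sub=g[r[1]:r[3],r[0]:r[2]]
    vs,us=np.nonzero(sub<70); vs=vs+r[1];us=us+r[0]
    t=np.array([onplane(c,u,v,0.142) for u,v in zip(us,vs)])[:,:2]
    print(' hole',len(us),t.mean(0),t.min(0),t.max(0), us.mean(),vs.mean())
    big=cv2.resize(p[r[1]-10:r[3]+10,r[0]-10:r[2]+10],None,fx=9,fy=9,interpolation=cv2.INTER_NEAREST); save(n+'hole',big[:600,:800])
    big=cv2.resize(p[y0-5:y1+5,x0-5:x1+5],None,fx=7,fy=7,interpolation=cv2.INTER_NEAREST); save(n+'key',big[:600,:800])
```

```text
top bar px 195 z [0.25277591 0.25658466 0.25983567]
 rect on plane ((556.2522583007812, 189.7495574951172), (14.646807670593262, 67.34663391113281), 84.91761016845703) px 270.35247802734375 232.6229705810547
 cloud top rect ((556.6007690429688, 190.69371032714844), (13.472122192382812, 67.70079040527344), 85.62205505371094) 162
 block 236 [0.55572083 0.18925261 0.21572155] ((556.0728759765625, 190.65792846679688), (50.347923278808594, 49.12902069091797), 69.88028717041016)
 shelf [0.64464465 0.12875302 0.13810535]
 hole 126 [0.54137684 0.04465535] [0.52801608 0.03071642] [0.55447483 0.05953942] 335.2063492063492 242.44444444444446
scene bar px 389 z [0.2433956  0.25572696 0.25953693]
 rect on plane ((567.5585327148438, 198.87557983398438), (23.15338706970215, 76.54978942871094), 86.66764068603516) px 349.21337890625 241.97450256347656
 cloud top rect ((562.3748779296875, 193.32040405273438), (13.857537269592285, 69.37358093261719), 85.86002349853516) 228
 block 314 [0.56330984 0.20256124 0.21600269] ((560.9841918945312, 193.23126220703125), (50.051185607910156, 51.00458526611328), 68.4908676147461)
 shelf [0.63941182 0.02125958 0.14101701]
 hole 109 [0.54436938 0.04441364] [0.53093026 0.03052403] [0.55751568 0.0577344 ] 304.89908256880733 233.954128440367
```

Run:
```python
from h import *
for n in ['top','scene']:
    z=np.load(f'pics/{n}0.npz'); p,d=z['p'].astype(int),z['d']; c=env.camera_model(n); X=cloud(c,d)
    m=(p[...,0]>130)&(p[...,1]<60)&(abs(X[...,2]-0.28)<0.006); P=X[m]; print(n,'cap',cv2.minEnclosingCircle((P[:,:2]*1000).astype(np.float32)),P[:,2].mean())
    r={'top':(375,220,420,262),'scene':(240,140,290,215)}[n]
    mm=np.zeros(d.shape,bool); mm[r[1]:r[3],r[0]:r[2]]=1
    P=X[mm&(abs(X[...,2]-0.26)<0.005)]; print('tumbler',cv2.minEnclosingCircle((P[:,:2]*1000).astype(np.float32)),len(P))
    r={'top':(318,225,354,260),'scene':(288,222,323,247)}[n]
    print(p[r[1]:r[3],r[0]:r[2]].mean(2).astype(int)[(r[3]-r[1])//2], )
```

```text
top cap ((669.6354370117188, 283.2047119140625), 38.02722930908203) 0.27884750619277954
tumbler ((538.1754760742188, -89.2810287475586), 36.92415237426758) 150
[157 156 157 155 155 153 137 158 160 161 157  48   1   6  16  19  27  25
  18  21   2   0   9  28  95 161 158 156 152 156 157 156 156 155 157 157]
scene cap ((673.519287109375, 283.23736572265625), 39.90868377685547) 0.27993373048016945
tumbler ((542.4299926757812, -88.9752197265625), 39.37019348144531) 219
[191 191 191 185 167 160 160 168 158 102  40  10  11  12  13  13  16  14
  12  13  14  15  15  15  56 123 171 172 163 156 156 184 191 191 190]
```

View pics/wrist0.png

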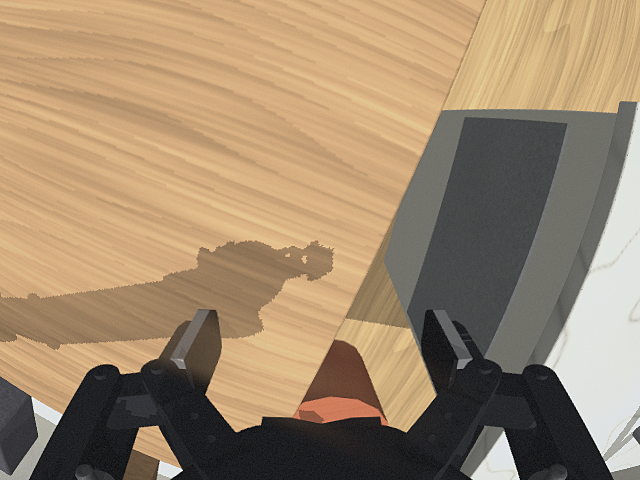

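View pics/scenehole.png

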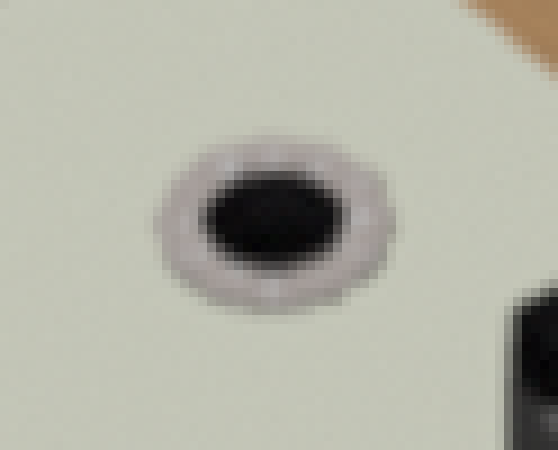

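```bash
cat >> h.py <<'E'
from scipy.spatial.transform import Rotation as Ro
def toolR(s): q=s['eef_rot']; return Ro.from_quat([q[1],q[2],q[3],q[0]]).as_matrix()
def yaw(s): R=toolR(s); return np.degrees(np.arctan2(R[1,0],R[0,0]))
def togo(P,yawt=None):
    s=env.observe(); R=toolR(s); d=R.T@(np.array(P)-s['ee_pos'])*1000
    out='shift mm %s'%np.round(d,1)
    if yawt is not None: out+=' turn rad %.3f'%np.radians(-((yawt-yaw(s)+180)%360-180))
    print('t %.2f pos %s yaw %.2f q %s F %s T %s op %.4f'%(s['t'],np.round(s['ee_pos']*1000,1),yaw(s),np.round(s['qpos'],2),np.round(s['ft_force'],1),np.round(s['wrist_torque'],2),s['opening'])); print(out)
E
python3 -c "
from h import *
togo([.559,.192,.36],175.3)"
```

```text
t 0.15 pos [ 271.2 -671.7  230.4] yaw 21.99 q [ 1.09  0.59  0.05  1.61 -0.03  0.94 -0.03] F [-0.3 -0.9  0.3] T [ 0.02  0.   -0.01] op 0.0855
shift mm [ 590.2 -693.3 -128.4] turn rad -2.676
```

apply_moves([
  {"translation": [20, -24, -60], "turn": 0, "jaw": 1},
  {"translation": [60, -70, -110], "turn": -0.18, "jaw": 1},
  {"translation": [100, -118, -128], "turn": -0.36, "jaw": 1},
  {"translation": [140, -165, -128], "turn": -0.54, "jaw": 1},
  {"translation": [180, -212, -128], "turn": -0.72, "jaw": 1},
  {"translation": [220, -259, -128], "turn": -0.9, "jaw": 1},
  {"translation": [260, -306, -128], "turn": -1.08, "jaw": 1},
  {"translation": [300, -353, -128], "turn": -1.26, "jaw": 1},
  {"translation": [340, -400, -128], "turn": -1.44, "jaw": 1},
  {"translation": [380, -447, -128], "turn": -1.62, "jaw": 1},
])

```text
t: 1.4
ee_pos: [0.4517, -0.1282, 0.3594]
eef_rot: [0.0, 0.536, 0.844, -0.0]
ft_force: [-0.1, -0.3, 0.2]
opening: 0.0857
```

```bash
python3 -c "
from h import *
togo([.559,.192,.36],175.3)"
```

```text
t 1.40 pos [ 451.7 -128.2  359.4] yaw 115.13 q [ 0.62  0.14 -0.5   1.99  0.08  1.02  0.53] F [-0.1 -0.3  0.2] T [-0.07 -0.07 -0.02] op 0.0857
shift mm [244.3 233.2  -0.8] turn rad -1.050
```

apply_moves([
  {"translation": [41, 39, 0], "turn": -0.17, "jaw": 1},
  {"translation": [82, 78, 0], "turn": -0.34, "jaw": 1},
  {"translation": [123, 117, 0], "turn": -0.51, "jaw": 1},
  {"translation": [164, 156, 0], "turn": -0.68, "jaw": 1},
  {"translation": [205, 195, 0], "turn": -0.85, "jaw": 1},
  {"translation": [244, 233, 0], "turn": -1.02, "jaw": 1},
  {"translation": [244, 233, 0], "turn": -1.05, "jaw": 1},
  {"translation": [244, 233, 0], "turn": -1.05, "jaw": 1},
])

```text
t: 2.4
ee_pos: [0.5604, 0.1884, 0.3586]
eef_rot: [-0.001, 0.044, 0.999, -0.001]
ft_force: [-1.2, -0.6, 0.2]
opening: 0.0854
```

Run:
```python
from h import *
togo([.559,.192,.36],175.3)
c=env.camera_model('wrist'); p,d=env.get_image('wrist'); save('wrist1',p); np.savez('pics/wrist1.npz',p=p,d=d,xyz=c['xyz'],rot=c['rotation']); s=env.observe(); print(c['xyz'],c['rotation'],s['ee_pos'],s['eef_rot'])
```

```text
t 2.40 pos [560.4 188.4 358.6] yaw 174.92 q [ 0.19  0.39 -0.8   1.75  0.31  1.13  0.77] F [-1.2 -0.6  0.2] T [-0.02 -0.03 -0.02] op 0.0854
shift mm [ 1.7  3.5 -1.4] turn rad -0.007
[0.47836138 0.19714946 0.50161005] [0.12002205 0.72815181 0.66595302 0.10906979] [0.56046059 0.1875034  0.35868902] [-5.15907944e-04  4.50940384e-02  9.98982223e-01 -8.83445466e-04]
```

View pics/wrist1.png

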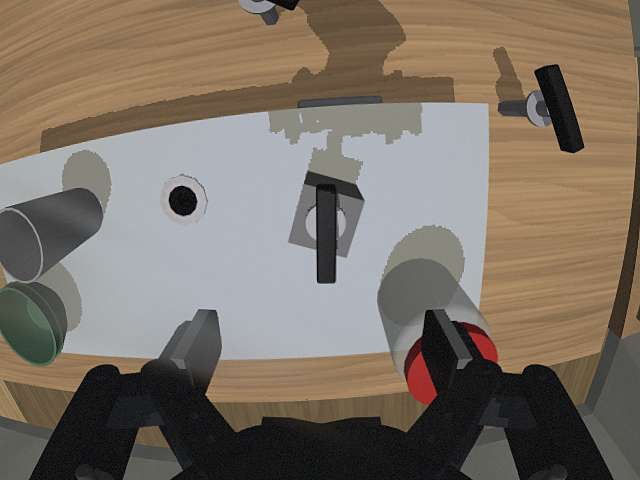

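The wrist view shows the bar at about (326,234), vertical in the picture, its block at (327,215), and the collar at (184,200). The canister and tumbler are clear of the fingers.

```bash
cat >> h.py <<'E'
def fray(c,u,v):
    R=np.array(c['rotation']); R=Ro.from_quat([R[1],R[2],R[3],R[0]]).as_matrix()
    x=np.array([(u-c['cx'])/c['fx'],(v-c['cy'])/c['fy']]); r=np.hypot(*x)+1e-12
    return np.array(c['xyz']), R@np.array([x[0]/r*np.sin(r),x[1]/r*np.sin(r),np.cos(r)])
def fplane(c,u,v,z):
    o,d=fray(c,u,v); return o+d*(z-o[2])/d[2]
def ring(c,p,roi,z=0.142):
    x0,y0,x1,y1=roi; g=p[y0:y1,x0:x1].max(2)
    vs,us=np.nonzero(g<60); t=np.array([fplane(c,u+x0,v+y0,z)[:2] for u,v in zip(us,vs)])*1000
    return cv2.minEnclosingCircle(t.astype(np.float32)), t.mean(0)
E
python3 - <<'E'
from h import *
z=np.load('pics/wrist1.npz'); c=dict(env.camera_model('wrist')); c['xyz']=z['xyz']; c['rotation']=z['rot']; p=z['p']; d=z['d']
print('hole',ring(c,p,(165,180,203,220)))
g=p.max(2); m=np.zeros(g.shape,np.uint8); m[183:286,312:342]=(g[183:286,312:342]<42)
# top face of bar only
vs,us=np.nonzero(m); t=np.array([fplane(c,u,v,0.258)[:2] for u,v in zip(us,vs)])*1000
print('bar',cv2.minAreaRect(t.astype(np.float32)))
import sys
for v in (190,210,234,250,270,280): print(v,g[v,312:342], np.round(d[v,312:342:5],3))
save('w1key',cv2.resize(p[160:300,270:380],None,fx=5,fy=4.2,interpolation=cv2.INTER_NEAREST))
E
```

```text
hole (((543.4603881835938, 46.75213623046875), 15.72996997833252), array([543.35878162,  46.89645611]))
bar ((557.1538696289062, 194.56239318847656), (16.007394790649414, 71.28244018554688), 84.69831848144531)
190 [118 119 122 117  12  31  41  39  44  40  40  44  35  17  27  25  18  22
  20  20  25  22  11  19  31  45  51  51  52  51] [0.288 0.245 0.247 0.247 0.245 0.301]
210 [182 177 179 178  44  22  46  52  49  52  51  49  53  54  51  51  47  50
  47  48  53  47  36  22  64  97  95 114 177 106] [0.287 0.252 0.251 0.251 0.251 0.289]
234 [178 175 180 176  87  15  46  52  47  54  49  47  43  49  52  48  45  49
  47  45  49  44  38  17  72 100 119 164 180 185] [0.295 0.257 0.256 0.255 0.255 0.295]
250 [195 195 194 185 114  18  42  54  50  54  53  46  46  52  45  51  50  45
  47  37  47  42  34  20  93 125 117 118 117 120] [0.385 0.261 0.259 0.259 0.259 0.304]
270 [191 190 195 195 159   5  37  48  56  47  47  48  50  42  48  46  44  47
  40  49  43  48  26  49 155 204 190 190 189 191] [0.391 0.264 0.264 0.266 0.264 0.392]
280 [193 191 192 194 179  10  34  50  47  47  44  43  42  47  52  43  43  47
  48  42  48  39  13  77 160 199 189 189 190 191] [0.395 0.267 0.266 0.266 0.266 0.395]
```

View pics/w1key.png

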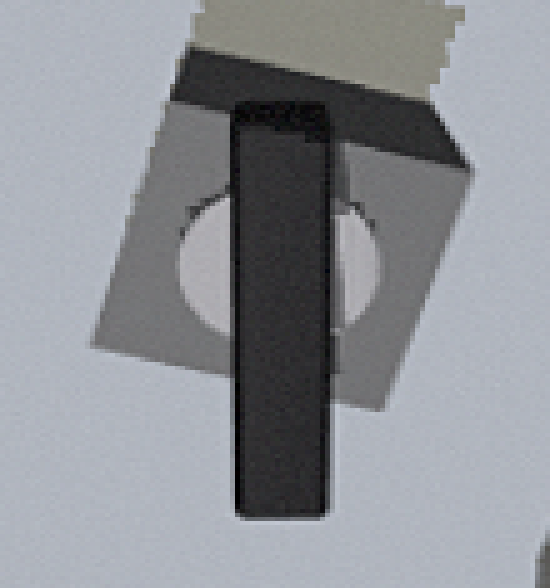

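Run:
```python
from h import *
z=np.load('pics/wrist1.npz'); c=dict(env.camera_model('wrist')); c['xyz']=z['xyz']; c['rotation']=z['rot']
f=lambda L,h: np.array([fplane(c,u,v,h)[:2]*1000 for u,v in L])
b=f([(316.7,191.5),(336.3,192.5),(335.8,283),(317,283)],.258)
print(b.round(1),b.mean(0)); e=(b[2]+b[3]-b[0]-b[1])/2; print('len',np.hypot(*e),'ang',np.degrees(np.arctan2(e[1],e[0])),'w',np.hypot(*(b[1]-b[0])))
k=f([(303.3,183.8),(288.4,242.4),(347,257.8),(364.3,200.5)],.216)
print(k.round(1),k.mean(0),[np.hypot(*(k[i]-k[i-1])) for i in range(4)])
e=k[1]-k[0]; print(np.degrees(np.arctan2(e[1],e[0])))
togo([.559,.1925,.36],175.3)
```

```text
[[526.1 189.9]
 [527.9 202.8]
 [594.  197.4]
 [592.8 183.9]] [560.19466966 193.50830974]
len 66.62101024177224 ang -4.904264343197378 w 13.088296547729453
[[527.3 178.8]
 [574.1 161.8]
 [591.8 208.4]
 [544.7 225.4]] [559.48990795 193.59024371] [np.float64(49.73993078347628), np.float64(49.88809459762262), np.float64(49.90854034392351), np.float64(50.07407539195231)]
-19.979672376067427
t 2.45 pos [560.5 187.5 358.7] yaw 174.83 q [ 0.19  0.39 -0.8   1.75  0.31  1.13  0.77] F [-0.1 -0.8 -0.1] T [ 0.02 -0.02  0.02] op 0.0849
shift mm [ 1.9  4.8 -1.3] turn rad -0.008
```

apply_moves([
  {"translation": [1, 3, 30], "turn": 0, "jaw": 1},
  {"translation": [1, 6, 60], "turn": 0, "jaw": 1},
  {"translation": [1, 6, 60], "turn": 0, "jaw": 1},
  {"translation": [1, 6, 60], "turn": 0, "jaw": 1},
])

```text
t: 2.95
ee_pos: [0.5608, 0.1944, 0.3004]
eef_rot: [0.001, 0.045, 0.999, -0.0]
ft_force: [0.1, -0.4, 1.0]
opening: 0.0854
```

Run:
```python
from h import *
togo([.560,.1935,.229],175.1)
c=env.camera_model('wrist'); p,d=env.get_image('wrist'); save('wrist2',p); np.savez('pics/wrist2.npz',p=p,d=d,xyz=c['xyz'],rot=c['rotation'])
togo([.560,.1935,.229],175.1)
```

```text
t 2.95 pos [560.8 194.4 300.4] yaw 174.86 q [ 0.15  0.44 -0.78  1.82  0.36  1.02  0.71] F [ 0.1 -0.4  1. ] T [-0.03  0.05 -0.02] op 0.0854
shift mm [ 0.8 -1.  71.4] turn rad -0.004
t 3.00 pos [561.1 194.8 300.8] yaw 174.88 q [ 0.15  0.44 -0.78  1.82  0.36  1.02  0.71] F [-0.1  0.3  0.7] T [ 0.04  0.03 -0.02] op 0.0853
shift mm [ 1.1 -1.5 71.8] turn rad -0.004
```

View pics/wrist2.png

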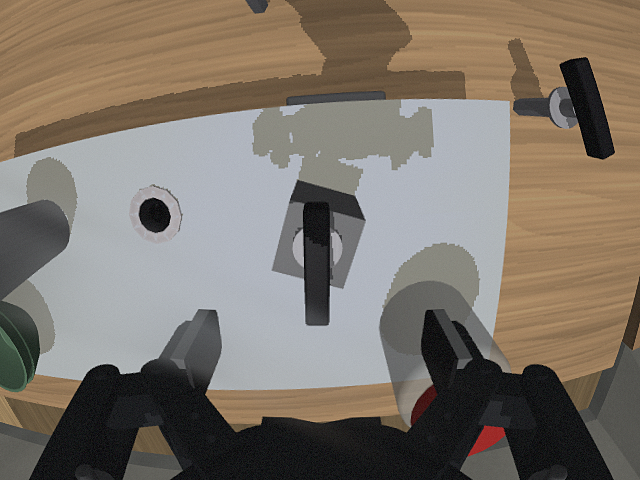

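The wrist picture shows the bar centred between the pads at about (317,262), with the canister clear of the right finger. I'll descend and grip.

apply_moves([
  {"translation": [1, -1.3, 25], "turn": -0.004, "jaw": 1},
  {"translation": [1, -1.3, 50], "turn": -0.004, "jaw": 1},
  {"translation": [1, -1.3, 70], "turn": -0.004, "jaw": 1},
  {"translation": [1, -1.3, 71], "turn": -0.004, "jaw": 1},
  {"translation": [1, -1.3, 71], "turn": -0.004, "jaw": 0.5},
  {"translation": [1, -1.3, 71], "turn": -0.004, "jaw": 0.4},
])

```text
t: 3.75
ee_pos: [0.5598, 0.1945, 0.2294]
eef_rot: [0.001, 0.042, 0.999, 0.0]
ft_force: [0.5, 0.9, -0.2]
opening: 0.0515
```

Run:
```python
from h import *
togo([.560,.1935,.229],175.1)
c=env.camera_model('wrist'); p,d=env.get_image('wrist'); save('wrist3',p); np.savez('pics/wrist3.npz',p=p,d=d,xyz=c['xyz'],rot=c['rotation'])
togo([.560,.1935,.229],175.1)
```

```text
t 3.75 pos [559.8 194.5 229.4] yaw 175.20 q [ 0.11  0.52 -0.73  1.89  0.44  0.89  0.65] F [ 0.5  0.9 -0.2] T [ 0.02 -0.01 -0.01] op 0.0515
shift mm [-0.3 -1.   0.4] turn rad 0.002
t 3.80 pos [559.7 194.4 229.3] yaw 175.20 q [ 0.11  0.52 -0.73  1.9   0.44  0.89  0.65] F [-1.2  0.3 -1.3] T [-0.01 -0.01  0.01] op 0.0440
shift mm [-0.4 -0.9  0.3] turn rad 0.002
```

View pics/wrist3.png

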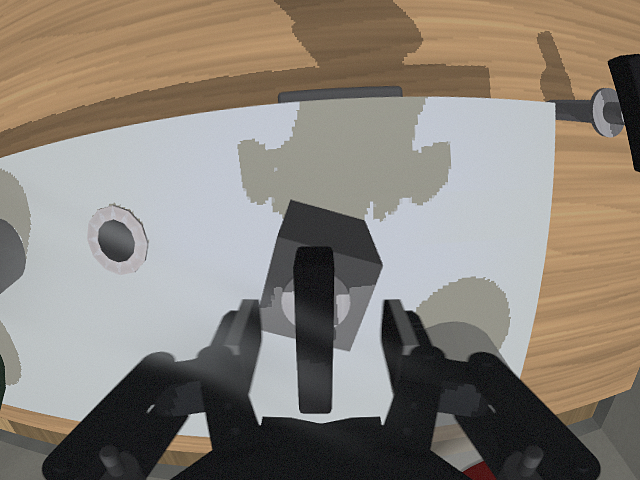

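The picture shows the bar at about u=314 while the middle of the pads is near u=321, so the bar is 2 mm toward -y. I'll shift by that and close.

apply_moves([
  {"translation": [0, -2, 0], "turn": 0, "jaw": 0.4},
  {"translation": [0, -2, 0], "turn": 0, "jaw": 0.25},
  {"translation": [0, -2, 0], "turn": 0, "jaw": 0},
  {"translation": [0, -2, 0], "turn": 0, "jaw": 0},
  {"translation": [0, -2, 0], "turn": 0, "jaw": 0},
  {"translation": [0, -2, 0], "turn": 0, "jaw": 0},
  {"translation": [0, -2, 0], "turn": 0, "jaw": 0},
])

```text
t: 4.68
ee_pos: [0.5591, 0.1922, 0.2285]
eef_rot: [0.0, 0.042, 0.999, 0.0]
ft_force: [-0.4, -1.1, 2.2]
opening: 0.0133
```

Run:
```python
from h import *
togo([.560,.1935,.229],175.1)
c=env.camera_model('wrist'); p,d=env.get_image('wrist'); save('wrist4',p); np.savez('pics/wrist4.npz',p=p,d=d,xyz=c['xyz'],rot=c['rotation'])
```

```text
t 4.67 pos [559.1 192.2 228.5] yaw 175.20 q [ 0.12  0.52 -0.73  1.9   0.44  0.89  0.65] F [-0.4 -1.1  2.2] T [-0.08  0.    0.01] op 0.0133
shift mm [-0.8  1.4 -0.5] turn rad 0.002
```

View pics/wrist4.png

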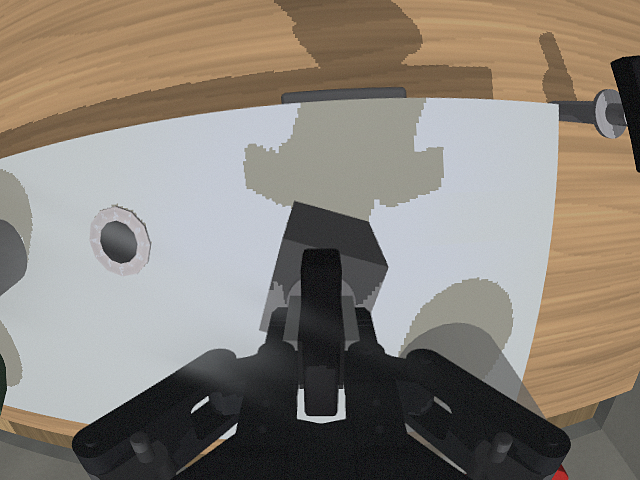

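The picture shows the bar between the pads at (321,330), and the opening of 13.3 mm fits the 14 mm bar. I'll lift.

apply_moves([
  {"translation": [0, 0, -10], "turn": 0, "jaw": 0},
  {"translation": [0, 0, -30], "turn": 0, "jaw": 0},
  {"translation": [0, 0, -55], "turn": 0, "jaw": 0},
  {"translation": [0, 0, -85], "turn": 0, "jaw": 0},
  {"translation": [0, 0, -90], "turn": 0, "jaw": 0},
  {"translation": [0, 0, -90], "turn": 0, "jaw": 0},
])

```text
t: 5.48
ee_pos: [0.5587, 0.1918, 0.3184]
eef_rot: [0.0, 0.042, 0.999, -0.0]
ft_force: [0.2, -1.2, -2.4]
opening: 0.0132
```

Run:
```python
from h import *
togo([.5426,.0455,.318],175.1)
```

```text
t 5.47 pos [558.7 191.8 318.4] yaw 175.19 q [ 0.17  0.42 -0.79  1.8   0.34  1.06  0.74] F [ 0.2 -1.2 -2.4] T [-0.03  0.01  0.  ] op 0.0132
shift mm [   3.8 -147.1    0.4] turn rad 0.002
```

apply_moves([
  {"translation": [1, -30, 0], "turn": 0, "jaw": 0},
  {"translation": [2, -75, 0], "turn": 0, "jaw": 0},
  {"translation": [3, -120, 10], "turn": 0, "jaw": 0},
  {"translation": [4, -145, 30], "turn": 0, "jaw": 0},
  {"translation": [4, -147, 55], "turn": 0, "jaw": 0},
  {"translation": [4, -147, 65], "turn": 0, "jaw": 0},
  {"translation": [4, -147, 65], "turn": 0, "jaw": 0},
  {"translation": [4, -147, 65], "turn": 0, "jaw": 0},
])

```text
t: 6.48
ee_pos: [0.5432, 0.0469, 0.2539]
eef_rot: [0.001, 0.041, 0.999, 0.0]
ft_force: [-0.7, -0.2, -1.9]
opening: 0.013
```

Run:
```python
from h import *
togo([.5426,.0455,.253],175.1)
for n in ['scene','top','wrist']:
    c=env.camera_model(n); p,d=env.get_image(n); save(n+'5',p); np.savez(f'pics/{n}5.npz',p=p,d=d,xyz=c['xyz'],rot=c['rotation'])
togo([.5426,.0455,.253],175.1)
p=cv2.imread('pics/scene5.png'); cv2.imwrite('pics/scene5c.png',cv2.resize(p[150:280,240:370],None,fx=4.6,fy=4.6,interpolation=cv2.INTER_NEAREST))
```

```text
t 6.47 pos [543.2  46.9 253.9] yaw 175.27 q [ 0.4   0.42 -0.75  1.97  0.37  0.89  0.94] F [-0.7 -0.2 -1.9] T [-0.   -0.01 -0.  ] op 0.0130
shift mm [ 0.5 -1.4  0.9] turn rad 0.003
t 6.62 pos [543.2  46.5 254.1] yaw 175.24 q [ 0.4   0.42 -0.75  1.97  0.37  0.89  0.94] F [ 0.1  0.4 -2.1] T [0.01 0.01 0.02] op 0.0129
shift mm [ 0.5 -1.   1.1] turn rad 0.002
```

View pics/scene5c.png

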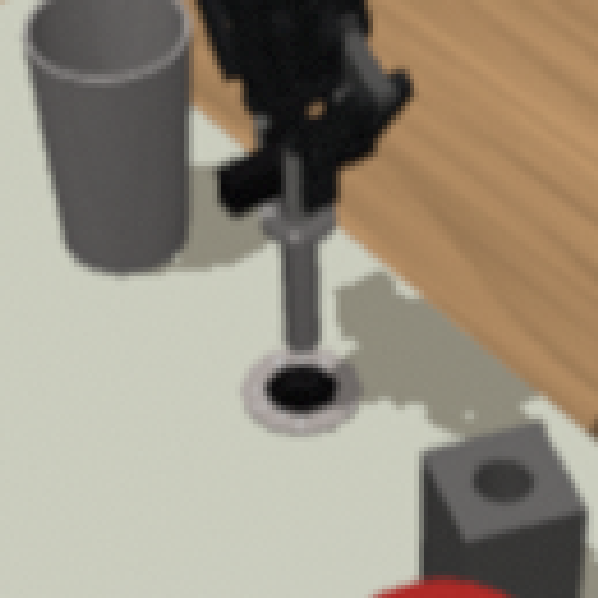

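View pics/wrist5.png

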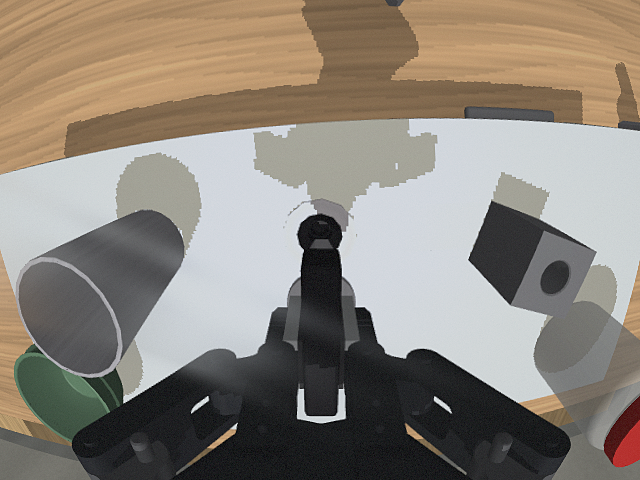

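View pics/top5.png

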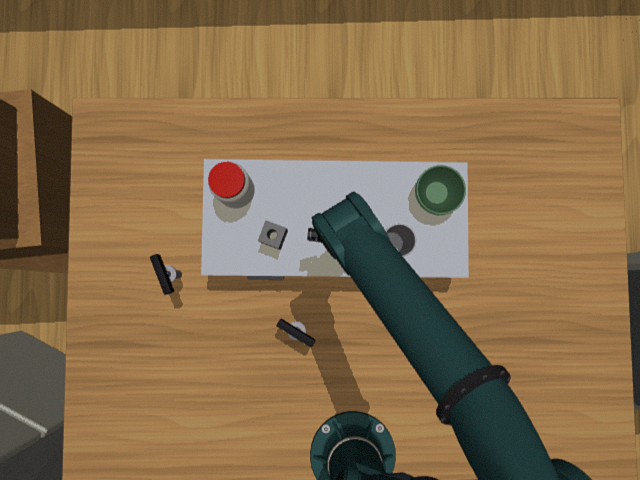

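Run:
```python
from h import *
def proj(c,P):
    q=c['rotation']; R=Ro.from_quat([q[1],q[2],q[3],q[0]]).as_matrix(); v=R.T@(np.array(P)-c['xyz']); return np.array([c['fx']*v[0]/v[2]+c['cx'],c['fy']*v[1]/v[2]+c['cy']])
z=np.load('pics/scene5.npz'); p=z['p']; c=env.camera_model('scene'); g=p.max(2).astype(int)
for v in range(200,252,2): print(v,g[v,294:322])
z0=np.load('pics/scene0.npz')['p'];X=z0.max(2).astype(int)
sub=(X[218:252,285:327]); 
vs,us=np.nonzero(sub<70); vs+=218; us+=285
pts=np.array([onplane(c,u,v,.142)[:2] for u,v in zip(us,vs)]); print('hole scene',cv2.minEnclosingCircle((pts*1000).astype(np.float32)))
# ring outer edge: ellipse fit using colour difference from board
m0=z0.astype(int); ringm=((m0[...,1]-m0[...,0]<-2)|(X<150)).astype(np.uint8); rm=np.zeros_like(ringm); rm[218:252,285:327]=ringm[218:252,285:327]
vs,us=np.nonzero(rm); pts=np.array([onplane(c,u,v,.142)[:2] for u,v in zip(us,vs)]); print('ring scene',cv2.minEnclosingCircle((pts*1000).astype(np.float32)))
zt=.2541+.019-.102; print('tip z',zt)
M=np.array([.5445,.0445]); print(proj(c,[*M,.142]),proj(c,[*M,zt]), 'col per mm', proj(c,[M[0]+.001,M[1],zt])-proj(c,[*M,zt]),proj(c,[M[0],M[1]+.001,zt])-proj(c,[*M,zt]))
a=np.linspace(0,6.28,60); E=np.array([proj(c,[M[0]+.0078*np.cos(t),M[1]+.0078*np.sin(t),zt]) for t in a]); print(E.min(0),E.max(0))
w=np.load('pics/wrist5.npz'); cw=dict(env.camera_model('wrist')); cw['xyz']=w['xyz'];cw['rotation']=w['rot']
cv2.imwrite('pics/w5c.png',cv2.resize(w['p'][190:290,270:370,::-1],None,fx=5.8,fy=5.8,interpolation=cv2.INTER_NEAREST))
```

```text
200 [143 143 131 103  90  93  98  99 107 120 120 106 100  99  96  94  97 123
 165 194 194 186 182 181 181 177 172 167]
202 [143 142 143 149 159 150 123  91  92 108 108  98  88  83  94 135 170 196
 205 205 204 201 196 190 183 180 179 176]
204 [151 165 175 195 205 200 167  99  72  79  83  84  81  76 104 170 201 205
 204 205 204 205 205 205 199 192 185 179]
206 [199 204 205 205 205 205 186 110  70  79  83  84  82  78 105 169 200 206
 204 205 203 205 205 205 205 205 200 196]
208 [204 204 205 204 205 207 188 112  69  77  83  83  82  76  94 152 196 205
 204 204 205 205 204 205 205 202 199 189]
210 [205 204 205 205 205 206 188 115  71  77  83  83  81  77  92 149 197 206
 205 205 202 202 199 188 177 159 150 144]
212 [205 204 205 205 205 206 192 129  80  75  80  83  82  75  92 149 197 203
 191 177 159 152 151 143 141 143 142 143]
214 [206 206 204 205 204 206 192 132  79  74  81  83  80  78  92 148 197 204
 189 153 142 142 143 143 143 143 143 142]
216 [204 205 205 205 205 205 192 133  80  74  82  82  81  77  93 149 198 206
 194 155 141 143 142 143 142 142 143 144]
218 [204 205 204 205 205 206 
[... 1635 characters left out ...]
]
246 [205 205 205 205 205 205 205 204 205 205 206 206 205 205 204 204 204 205
 205 205 204 204 206 205 205 205 205 204]
248 [204 204 204 205 203 204 203 204 204 205 204 205 205 204 205 204 205 204
 204 205 204 205 205 204 204 204 205 204]
250 [204 204 205 204 205 205 205 205 204 204 205 204 205 206 205 205 205 204
 205 205 205 204 205 204 204 204 204 205]
hole scene ((544.0798950195312, 44.28772735595703), 14.372649192810059)
ring scene ((544.5584106445312, 44.83372116088867), 26.53594970703125)
tip z 0.17110000000000003
[304.87533515 233.99771415] [304.53441718 223.69521258] col per mm [-0.39333236  0.22754999] [0.31584997 0.27017429]
[300.60319152 220.95567855] [308.46738747 226.46185608]
```

View pics/w5c.png

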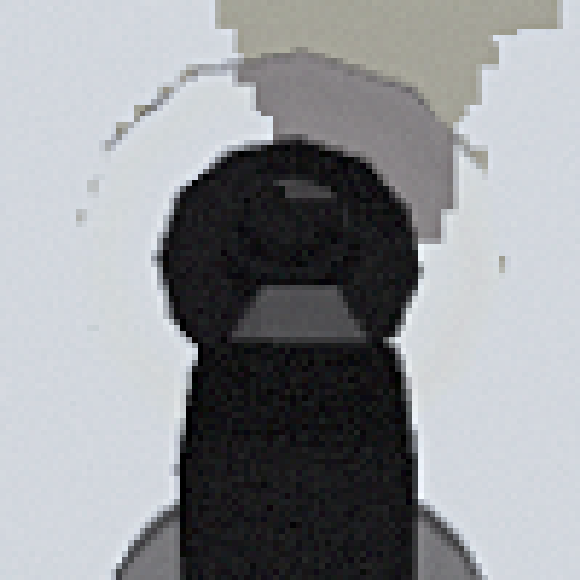

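The tip sits within about 1-2 mm of the hole axis: in the scene view the shaft is at column 305.2 over the hole centre at 304.9. The wrist view puts the hole at column 320 and the bar at 321.7. I'll descend in small steps and watch the side force.

apply_moves([
  {"translation": [0, -0.4, 10], "turn": 0, "jaw": 0},
  {"translation": [0, -0.8, 20], "turn": 0, "jaw": 0},
  {"translation": [0, -0.8, 27], "turn": 0, "jaw": 0},
  {"translation": [0, -0.8, 31], "turn": 0, "jaw": 0},
  {"translation": [0, -0.8, 34], "turn": 0, "jaw": 0},
  {"translation": [0, -0.8, 36], "turn": 0, "jaw": 0},
  {"translation": [0, -0.8, 36], "turn": 0, "jaw": 0},
  {"translation": [0, -0.8, 36], "turn": 0, "jaw": 0},
])

```text
t: 7.62
ee_pos: [0.5427, 0.0451, 0.2175]
eef_rot: [0.0, 0.042, 0.999, 0.0]
ft_force: [0.2, 0.6, -1.9]
opening: 0.0131
```

Run:
```python
from h import *
togo([.5432,.0457,.213],175.1)
c=env.camera_model('scene'); p,d=env.get_image('scene'); save('scene6',p)
togo([.5432,.0457,.213],175.1)
cv2.imwrite('pics/scene6c.png',cv2.resize(p[150:280,240:370,::-1],None,fx=4.6,fy=4.6,interpolation=cv2.INTER_NEAREST))
```

```text
t 7.62 pos [542.7  45.1 217.5] yaw 175.20 q [ 0.37  0.47 -0.72  2.01  0.42  0.82  0.89] F [ 0.2  0.6 -1.9] T [ 0.02 -0.04 -0.06] op 0.0131
shift mm [-0.4  0.6  4.5] turn rad 0.002
t 7.67 pos [542.7  45.1 217.5] yaw 175.20 q [ 0.37  0.47 -0.72  2.01  0.42  0.82  0.89] F [ 0.2  0.3 -2.6] T [ 0.    0.   -0.02] op 0.0132
shift mm [-0.4  0.6  4.5] turn rad 0.002
```

View pics/scene6c.png

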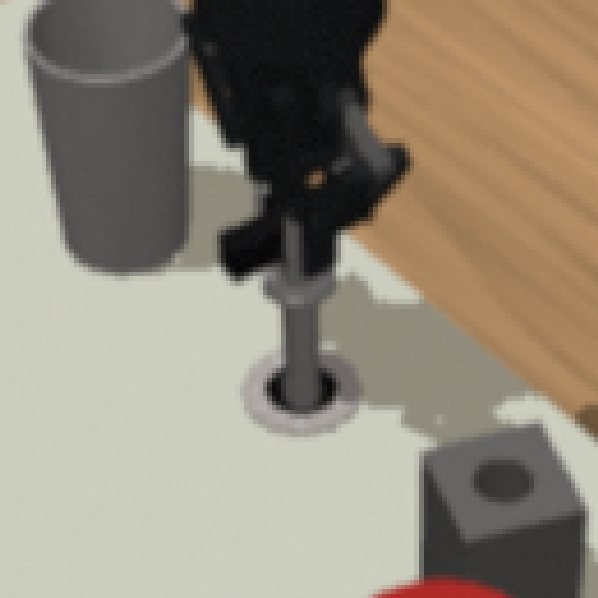

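The shaft is inside the dark mouth at (302,385) in the crop and nothing is touching yet. I'll carry on down gently.

apply_moves([
  {"translation": [0, 0.3, 1], "turn": 0, "jaw": 0},
  {"translation": [0, 0.3, 2], "turn": 0, "jaw": 0},
  {"translation": [0, 0.3, 3], "turn": 0, "jaw": 0},
  {"translation": [0, 0.3, 3], "turn": 0, "jaw": 0},
])

```text
t: 8.18
ee_pos: [0.5426, 0.0453, 0.2142]
eef_rot: [-0.0, 0.042, 0.999, -0.0]
ft_force: [-0.3, -0.2, -0.6]
opening: 0.0131
```

Run:
```python
from h import *
togo([.5432,.0457,.213],175.1)
```

```text
t 8.18 pos [542.6  45.3 214.2] yaw 175.20 q [ 0.37  0.47 -0.72  2.01  0.43  0.81  0.89] F [-0.3 -0.2 -0.6] T [-0.02 -0.03 -0.04] op 0.0131
shift mm [-0.6  0.4  1.2] turn rad 0.002
```

apply_moves([
  {"translation": [0, 0, 1], "turn": 0, "jaw": 0},
  {"translation": [0, 0, 2], "turn": 0, "jaw": 0},
  {"translation": [0, 0, 3], "turn": 0, "jaw": 0},
  {"translation": [0, 0, 3], "turn": 0, "jaw": 0},
])

```text
t: 8.68
ee_pos: [0.5426, 0.0454, 0.2112]
eef_rot: [-0.0, 0.042, 0.999, -0.0]
ft_force: [-0.2, -0.1, -2.1]
opening: 0.0134
```

Run:
```python
from h import *
togo([.5432,.0457,.213],175.1)
```

```text
t 8.68 pos [542.6  45.4 211.2] yaw 175.20 q [ 0.37  0.48 -0.72  2.01  0.43  0.81  0.89] F [-0.2 -0.1 -2.1] T [-0.02 -0.02 -0.02] op 0.0134
shift mm [-0.6  0.4 -1.8] turn rad 0.002
```

apply_moves([
  {"translation": [0, 0, 2], "turn": 0, "jaw": 0},
  {"translation": [0, 0, 4], "turn": 0, "jaw": 0},
  {"translation": [0, 0, 6], "turn": 0, "jaw": 0},
  {"translation": [0, 0, 6], "turn": 0, "jaw": 0},
])

```text
t: 9.18
ee_pos: [0.5426, 0.0454, 0.2051]
eef_rot: [-0.0, 0.042, 0.999, 0.0]
ft_force: [-1.2, 0.3, -1.7]
opening: 0.0133
```

Run:
```python
from h import *
togo([.5432,.0457,.203],175.1)
```

```text
t 9.18 pos [542.6  45.4 205.1] yaw 175.21 q [ 0.36  0.48 -0.71  2.02  0.44  0.79  0.88] F [-1.2  0.3 -1.7] T [ 0.01  0.02 -0.04] op 0.0133
shift mm [-0.6  0.4  2.1] turn rad 0.002
```

apply_moves([
  {"translation": [0, 0, 1], "turn": 0, "jaw": 0},
  {"translation": [0, 0, 2], "turn": 0, "jaw": 0},
  {"translation": [0, 0, 3], "turn": 0, "jaw": 0},
  {"translation": [0, 0, 4], "turn": 0, "jaw": 0},
  {"translation": [0, 0, 4], "turn": 0, "jaw": 0},
])

```text
t: 9.8
ee_pos: [0.5427, 0.0454, 0.2015]
eef_rot: [0.0, 0.042, 0.999, -0.0]
ft_force: [-0.1, -0.4, 0.8]
opening: 0.0133
```

Run:
```python
from h import *
togo([.5432,.0457,.203],175.1)
```

```text
t 9.80 pos [542.7  45.4 201.5] yaw 175.20 q [ 0.36  0.49 -0.71  2.02  0.44  0.79  0.87] F [-0.1 -0.4  0.8] T [-0.06  0.11 -0.01] op 0.0133
shift mm [-0.4  0.3 -1.5] turn rad 0.002
```

Contact: Fz rose by about 2.9 N at TCP z of about 202 mm, which is the expected rim height. I'll press about 2 mm more and turn clockwise to search, so that any overshoot turns the lock the right way.

apply_moves([
  {"translation": [0, 0, 1], "turn": 0, "jaw": 0},
  {"translation": [0, 0, 2], "turn": 0, "jaw": 0},
  {"translation": [0, 0, 2], "turn": 0.05, "jaw": 0},
  {"translation": [0, 0, 2], "turn": 0.1, "jaw": 0},
  {"translation": [0, 0, 2], "turn": 0.15, "jaw": 0},
  {"translation": [0, 0, 2], "turn": 0.15, "jaw": 0},
])

```text
t: 10.55
ee_pos: [0.5432, 0.0455, 0.1994]
eef_rot: [0.001, 0.116, 0.993, 0.0]
ft_force: [0.6, -0.2, 0.5]
opening: 0.0132
```

Run:
```python
from h import *
togo([.5432,.0457,.203],175.1)
```

```text
t 10.55 pos [543.2  45.5 199.4] yaw 166.63 q [ 0.33  0.48 -0.66  2.02  0.42  0.77  0.75] F [ 0.6 -0.2  0.5] T [-0.02 -0.22 -0.02] op 0.0132
shift mm [ 0.   0.2 -3.6] turn rad -0.148
```

apply_moves([
  {"translation": [0, 0, 1], "turn": 0, "jaw": 0},
  {"translation": [0, 0, 2], "turn": 0, "jaw": 0},
  {"translation": [0, 0, 2], "turn": 0, "jaw": 0},
])

```text
t: 10.92
ee_pos: [0.5431, 0.0455, 0.1975]
eef_rot: [0.0, 0.117, 0.993, 0.0]
ft_force: [0.4, -0.8, 3.4]
opening: 0.0135
```

Run:
```python
from h import *
togo([.5432,.0457,.203],175.1)
```

```text
t 10.93 pos [543.1  45.5 197.5] yaw 166.62 q [ 0.33  0.48 -0.66  2.03  0.42  0.77  0.74] F [ 0.4 -0.8  3.4] T [-0.11 -0.26  0.  ] op 0.0135
shift mm [-0.   0.2 -5.5] turn rad -0.148
```

apply_moves([
  {"translation": [0, 0, 0], "turn": 0.05, "jaw": 0},
  {"translation": [0, 0, 0], "turn": 0.1, "jaw": 0},
  {"translation": [0, 0, 0], "turn": 0.15, "jaw": 0},
  {"translation": [0, 0, 0], "turn": 0.2, "jaw": 0},
  {"translation": [0, 0, 0], "turn": 0.2, "jaw": 0},
])

```text
t: 11.55
ee_pos: [0.5427, 0.0455, 0.1969]
eef_rot: [0.0, 0.215, 0.977, 0.0]
ft_force: [1.3, -0.5, -1.8]
opening: 0.013
```

Run:
```python
from h import *
togo([.5432,.0457,.203],175.1)
```

```text
t 11.55 pos [542.7  45.5 196.9] yaw 155.20 q [ 0.29  0.47 -0.61  2.03  0.39  0.76  0.58] F [ 1.3 -0.5 -1.8] T [ 0.01 -0.53  0.03] op 0.0130
shift mm [-0.4  0.4 -6.1] turn rad -0.347
```

The force fell back to the free-hanging value of about -1.8 N, so the hexagons have met. I'll go deeper in small steps, checking the force each time.

apply_moves([
  {"translation": [0, 0, 0.8], "turn": 0, "jaw": 0},
  {"translation": [0, 0, 1.5], "turn": 0, "jaw": 0},
  {"translation": [0, 0, 1.5], "turn": 0, "jaw": 0},
])

```text
t: 11.92
ee_pos: [0.5427, 0.0455, 0.1957]
eef_rot: [-0.0, 0.215, 0.977, 0.0]
ft_force: [2.2, -0.3, -1.2]
opening: 0.0136
```

Run:
```python
from h import *
togo([.5432,.0457,.203],175.1)
```

```text
t 11.93 pos [542.7  45.5 195.7] yaw 155.16 q [ 0.29  0.47 -0.61  2.03  0.39  0.75  0.58] F [ 2.2 -0.3 -1.2] T [ 0.07 -0.49 -0.05] op 0.0136
shift mm [-0.4  0.4 -7.3] turn rad -0.348
```

apply_moves([
  {"translation": [-0.5, 0.2, 1], "turn": 0, "jaw": 0},
  {"translation": [-0.5, 0.2, 2], "turn": 0, "jaw": 0},
  {"translation": [-0.5, 0.2, 2], "turn": 0, "jaw": 0},
])

```text
t: 12.3
ee_pos: [0.5429, 0.0454, 0.1936]
eef_rot: [-0.0, 0.215, 0.977, -0.0]
ft_force: [0.9, 0.7, -2.2]
opening: 0.0133
```

Run:
```python
from h import *
togo([.5432,.0457,.203],175.1)
```

```text
t 12.30 pos [542.9  45.4 193.6] yaw 155.15 q [ 0.29  0.48 -0.61  2.03  0.39  0.75  0.58] F [ 0.9  0.7 -2.2] T [ 0.23 -0.34  0.01] op 0.0133
shift mm [-0.2  0.4 -9.4] turn rad -0.348
```

Still free at 193.6 mm, about 6-8 mm under the rim, so it is engaged. Now I'll turn clockwise.

apply_moves([
  {"translation": [-0.1, 0.5, 1], "turn": 0, "jaw": 0},
  {"translation": [-0.1, 0.5, 1], "turn": 0.08, "jaw": 0},
  {"translation": [-0.1, 0.5, 1], "turn": 0.16, "jaw": 0},
  {"translation": [-0.1, 0.5, 1], "turn": 0.24, "jaw": 0},
  {"translation": [-0.1, 0.5, 1], "turn": 0.32, "jaw": 0},
  {"translation": [-0.1, 0.5, 1], "turn": 0.4, "jaw": 0},
  {"translation": [-0.1, 0.5, 1], "turn": 0.4, "jaw": 0},
])

```text
t: 13.18
ee_pos: [0.5432, 0.0456, 0.1926]
eef_rot: [-0.0, 0.404, 0.915, -0.0]
ft_force: [1.2, 0.0, -3.1]
opening: 0.0133
```

Run:
```python
from h import *
togo([.5432,.0457,.203],175.1)
```

```text
t 13.18 pos [543.2  45.6 192.6] yaw 132.30 q [ 0.21  0.46 -0.5   2.03  0.32  0.73  0.25] F [ 1.2  0.  -3.1] T [-0.   -0.34  0.03] op 0.0133
shift mm [  0.1   0.  -10.4] turn rad -0.747
```

apply_moves([
  {"translation": [-0.3, 0.3, 0], "turn": 0.08, "jaw": 0},
  {"translation": [-0.3, 0.3, 0], "turn": 0.16, "jaw": 0},
  {"translation": [-0.3, 0.3, 0], "turn": 0.24, "jaw": 0},
  {"translation": [-0.3, 0.3, 0], "turn": 0.32, "jaw": 0},
  {"translation": [-0.3, 0.3, 0], "turn": 0.4, "jaw": 0},
])

```text
t: 13.8
ee_pos: [0.5433, 0.0456, 0.1926]
eef_rot: [-0.0, 0.579, 0.815, -0.0]
ft_force: [0.2, 0.5, -2.0]
opening: 0.0131
```

Run:
```python
from h import *
togo([.5432,.0457,.203],175.1)
```

```text
t 13.80 pos [543.3  45.6 192.6] yaw 109.27 q [ 0.13  0.44 -0.39  2.04  0.25  0.71 -0.09] F [ 0.2  0.5 -2. ] T [ 0.02 -0.21  0.14] op 0.0131
shift mm [  0.1  -0.1 -10.4] turn rad -1.149
```

apply_moves([
  {"translation": [0, 0, 0], "turn": 0.06, "jaw": 0},
  {"translation": [0, 0, 0], "turn": 0.12, "jaw": 0},
  {"translation": [0, 0, 0], "turn": 0.18, "jaw": 0},
  {"translation": [0, 0, 0], "turn": 0.18, "jaw": 0},
])

```text
t: 14.3
ee_pos: [0.5433, 0.0457, 0.1926]
eef_rot: [-0.0, 0.649, 0.761, -0.001]
ft_force: [-0.5, 0.1, -2.1]
opening: 0.0133
```

Run:
```python
from h import *
togo([.5432,.0457,.203],175.1)
```

```text
t 14.30 pos [543.3  45.7 192.6] yaw 99.11 q [ 0.09  0.44 -0.34  2.04  0.22  0.7  -0.23] F [-0.5  0.1 -2.1] T [-0.05 -0.11  0.05] op 0.0133
shift mm [  0.   -0.2 -10.4] turn rad -1.326
```

apply_moves([
  {"translation": [0, 0, 0], "turn": 0.05, "jaw": 0},
  {"translation": [0, 0, 0], "turn": 0.1, "jaw": 0},
  {"translation": [0, 0, 0], "turn": 0.12, "jaw": 0},
])

```text
t: 14.68
ee_pos: [0.5434, 0.0457, 0.1926]
eef_rot: [-0.0, 0.694, 0.72, -0.0]
ft_force: [-0.2, 0.3, -2.6]
opening: 0.0132
```

Run:
```python
from h import *
togo([.5432,.0457,.203],175.1)
```

```text
t 14.68 pos [543.4  45.7 192.6] yaw 92.18 q [ 0.07  0.43 -0.31  2.04  0.2   0.7  -0.33] F [-0.2  0.3 -2.6] T [ 0.03 -0.06  0.11] op 0.0132
shift mm [ -0.   -0.2 -10.4] turn rad -1.447
```

apply_moves([
  {"translation": [0, 0, 0], "turn": 0.05, "jaw": 0},
  {"translation": [0, 0, 0], "turn": 0.1, "jaw": 0},
  {"translation": [0, 0, 0], "turn": 0.12, "jaw": 0},
])

```text
t: 15.05
ee_pos: [0.5434, 0.0457, 0.1926]
eef_rot: [-0.0, 0.735, 0.678, -0.0]
ft_force: [0.0, 0.3, -3.3]
opening: 0.0133
```

Run:
```python
from h import *
togo([.5432,.0457,.203],175.1)
```

```text
t 15.05 pos [543.4  45.7 192.6] yaw 85.31 q [ 0.04  0.43 -0.28  2.04  0.18  0.7  -0.43] F [ 0.   0.3 -3.3] T [-0.06  0.01  0.28] op 0.0133
shift mm [ -0.   -0.2 -10.4] turn rad -1.567
```

apply_moves([
  {"translation": [0, 0, 0], "turn": 0.05, "jaw": 0},
  {"translation": [0, 0, 0], "turn": 0.08, "jaw": 0},
  {"translation": [0, 0, 0], "turn": 0.08, "jaw": 0},
])

```text
t: 15.42
ee_pos: [0.5435, 0.0457, 0.1926]
eef_rot: [-0.0, 0.762, 0.648, -0.0]
ft_force: [0.2, 0.1, -2.3]
opening: 0.0131
```

Run:
```python
from h import *
togo([.5432,.0457,.203],175.1)
```

```text
t 15.43 pos [543.5  45.7 192.6] yaw 80.72 q [ 0.03  0.43 -0.26  2.04  0.17  0.69 -0.5 ] F [ 0.2  0.1 -2.3] T [-0.09  0.06  0.34] op 0.0131
shift mm [ -0.1  -0.3 -10.4] turn rad -1.647
```

apply_moves([
  {"translation": [0, 0, 0], "turn": 0.05, "jaw": 0},
  {"translation": [0, 0, 0], "turn": 0.1, "jaw": 0},
  {"translation": [0, 0, 0], "turn": 0.1, "jaw": 0},
])

```text
t: 15.8
ee_pos: [0.5435, 0.0457, 0.1926]
eef_rot: [-0.0, 0.793, 0.609, -0.0]
ft_force: [-0.0, -1.3, -4.1]
opening: 0.0135
```

Run:
```python
from h import *
togo([.5432,.0457,.203],175.1)
c=env.camera_model('wrist'); p,d=env.get_image('wrist'); save('wrist7',p)
togo([.5432,.0457,.203],175.1)
```

```text
t 15.80 pos [543.5  45.7 192.6] yaw 74.99 q [ 0.01  0.43 -0.23  2.04  0.15  0.69 -0.58] F [-0.  -1.3 -4.1] T [-0.1   0.06  0.3 ] op 0.0135
shift mm [ -0.1  -0.3 -10.4] turn rad -1.747
t 15.85 pos [543.5  45.7 192.6] yaw 75.00 q [ 0.01  0.43 -0.23  2.04  0.15  0.69 -0.58] F [ 0.4 -0.5 -2.8] T [-0.11  0.15  0.3 ] op 0.0131
shift mm [ -0.1  -0.3 -10.4] turn rad -1.747
```

View pics/wrist7.png

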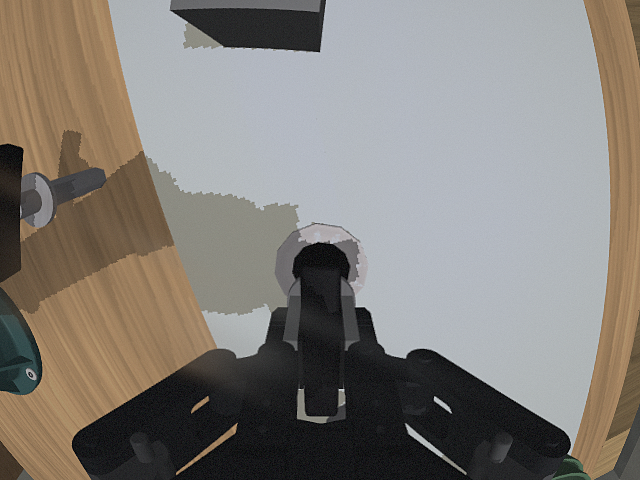

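The wrist picture shows the bar still between the pads at (321,330). The torque held at about 0.3 N m over the last 10° against 0.1 N m of friction before, so the lock is on its stop. I'll relieve the torque and withdraw straight up.

apply_moves([
  {"translation": [0, 0, 0], "turn": -0.06, "jaw": 0},
  {"translation": [0, 0, -5], "turn": -0.06, "jaw": 0},
  {"translation": [0, 0, -12], "turn": -0.06, "jaw": 0},
  {"translation": [0, 0, -20], "turn": -0.06, "jaw": 0},
  {"translation": [0, 0, -30], "turn": -0.06, "jaw": 0},
  {"translation": [0, 0, -45], "turn": -0.06, "jaw": 0},
  {"translation": [0, 0, -75], "turn": -0.06, "jaw": 0},
  {"translation": [0, 0, -110], "turn": -0.06, "jaw": 0},
  {"translation": [0, 0, -130], "turn": -0.06, "jaw": 0},
  {"translation": [0, 0, -130], "turn": -0.06, "jaw": 0},
])

```text
t: 17.1
ee_pos: [0.5452, 0.0462, 0.326]
eef_rot: [0.002, 0.775, 0.632, 0.003]
ft_force: [1.0, -0.3, -2.3]
opening: 0.013
```

Run:
```python
from h import *
togo([.5591,.1922,.3225],175.2)
```

```text
t 17.10 pos [545.2  46.2 326. ] yaw 78.37 q [ 0.05  0.27 -0.28  1.9   0.09  0.97 -0.47] F [ 1.  -0.3 -2.3] T [ 0.02 -0.   -0.02] op 0.0130
shift mm [145.8 -15.9   3.6] turn rad -1.690
```

apply_moves([
  {"translation": [15, -2, 3], "turn": -0.17, "jaw": 0},
  {"translation": [30, -3, 3], "turn": -0.34, "jaw": 0},
  {"translation": [44, -5, 3], "turn": -0.51, "jaw": 0},
  {"translation": [58, -6, 3], "turn": -0.68, "jaw": 0},
  {"translation": [73, -8, 3], "turn": -0.85, "jaw": 0},
  {"translation": [88, -10, 3], "turn": -1.02, "jaw": 0},
  {"translation": [102, -11, 3], "turn": -1.19, "jaw": 0},
  {"translation": [117, -13, 3], "turn": -1.36, "jaw": 0},
  {"translation": [131, -14, 3], "turn": -1.53, "jaw": 0},
  {"translation": [146, -16, 3], "turn": -1.69, "jaw": 0},
])

```text
t: 18.35
ee_pos: [0.557, 0.1918, 0.3189]
eef_rot: [-0.001, 0.039, 0.999, -0.001]
ft_force: [-1.2, 0.4, -1.5]
opening: 0.0131
```

apply_moves([
  {"translation": [0, 0, 0], "turn": 0, "jaw": 0},
  {"translation": [0, 0, 0], "turn": 0, "jaw": 0},
])

```text
t: 18.6
ee_pos: [0.5573, 0.1909, 0.3192]
eef_rot: [-0.001, 0.043, 0.999, -0.001]
ft_force: [-0.9, -0.0, -1.3]
opening: 0.0132
```

Run:
```python
from h import *
togo([.5591,.1922,.3225],175.2)
c=env.camera_model('wrist'); p,d=env.get_image('wrist'); save('wrist8',p)
c=env.camera_model('scene'); p,d=env.get_image('scene'); save('scene8',p)
togo([.5591,.1922,.3225],175.2)
cv2.imwrite('pics/scene8c.png',cv2.resize(p[170:300,280:410,::-1],None,fx=4.6,fy=4.6,interpolation=cv2.INTER_NEAREST))
```

```text
t 18.60 pos [557.3 190.9 319.2] yaw 175.03 q [ 0.08  0.39 -0.66  1.81  0.28  1.04  0.8 ] F [-0.9 -0.  -1.3] T [-0.04  0.04  0.  ] op 0.0132
shift mm [-1.7  1.5 -3.3] turn rad -0.003
t 18.70 pos [557.6 190.8 319.5] yaw 175.05 q [ 0.08  0.39 -0.66  1.81  0.28  1.04  0.8 ] F [ 0.  -0.7 -3. ] T [-0.03 -0.04  0.  ] op 0.0132
shift mm [-1.4  1.6 -3. ] turn rad -0.003
```

View pics/wrist8.png

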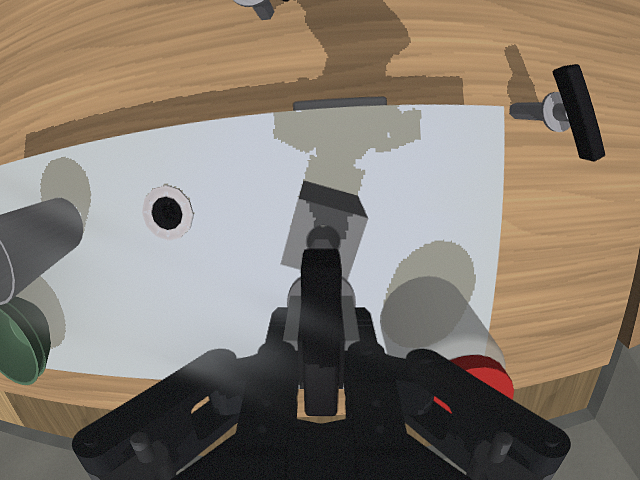

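View pics/scene8c.png

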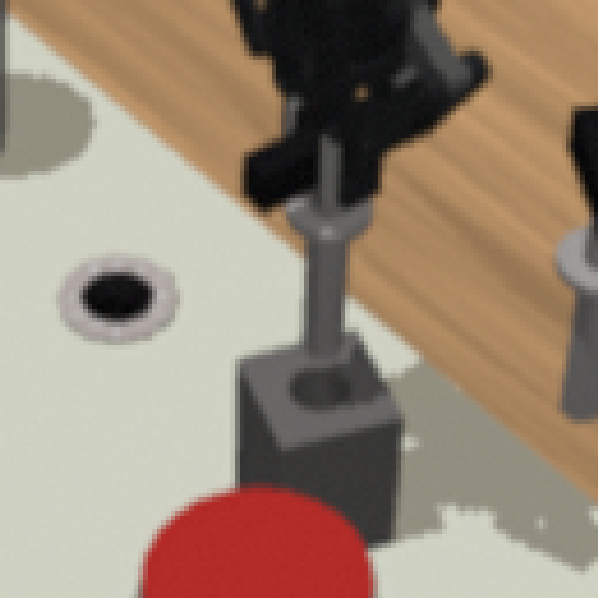

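The shaft stands over the stand hole (scene crop: shaft at column 324, hole at 321), with about 20 mm of air under it. I'll correct by (-1.7, +1.5) mm and lower.

apply_moves([
  {"translation": [-1.7, 1.5, 0], "turn": 0, "jaw": 0},
  {"translation": [-1.7, 1.5, 10], "turn": 0, "jaw": 0},
  {"translation": [-1.7, 1.5, 20], "turn": 0, "jaw": 0},
  {"translation": [-1.7, 1.5, 25], "turn": 0, "jaw": 0},
  {"translation": [-1.7, 1.5, 30], "turn": 0, "jaw": 0},
  {"translation": [-1.7, 1.5, 35], "turn": 0, "jaw": 0},
  {"translation": [-1.7, 1.5, 35], "turn": 0, "jaw": 0},
])

```text
t: 19.58
ee_pos: [0.5592, 0.1932, 0.2844]
eef_rot: [-0.0, 0.042, 0.999, -0.0]
ft_force: [0.4, 0.3, -2.6]
opening: 0.0133
```

Run:
```python
from h import *
togo([.5594,.1923,.231],175.2)
```

```text
t 19.57 pos [559.2 193.2 284.4] yaw 175.20 q [ 0.07  0.43 -0.65  1.84  0.31  0.97  0.77] F [ 0.4  0.3 -2.6] T [ 0.02 -0.04 -0.02] op 0.0133
shift mm [-0.3 -0.8 53.4] turn rad 0.000
```

No contact, and the tip is now in the hole (about 0.203 m against the block top at 0.216 m). I'll lower on.

apply_moves([
  {"translation": [-0.2, -0.8, 10], "turn": 0, "jaw": 0},
  {"translation": [-0.2, -0.8, 20], "turn": 0, "jaw": 0},
  {"translation": [-0.2, -0.8, 30], "turn": 0, "jaw": 0},
  {"translation": [-0.2, -0.8, 40], "turn": 0, "jaw": 0},
  {"translation": [-0.2, -0.8, 47], "turn": 0, "jaw": 0},
  {"translation": [-0.2, -0.8, 50], "turn": 0, "jaw": 0},
  {"translation": [-0.2, -0.8, 51], "turn": 0, "jaw": 0},
  {"translation": [-0.2, -0.8, 51], "turn": 0, "jaw": 0},
])

```text
t: 20.58
ee_pos: [0.5598, 0.1926, 0.234]
eef_rot: [0.0, 0.042, 0.999, 0.0]
ft_force: [0.4, 0.4, -2.6]
opening: 0.0129
```

Run:
```python
from h import *
togo([.5594,.1923,.231],175.2)
```

```text
t 20.57 pos [559.8 192.6 234. ] yaw 175.20 q [ 0.04  0.48 -0.62  1.89  0.36  0.88  0.73] F [ 0.4  0.4 -2.6] T [-0.02 -0.01 -0.01] op 0.0129
shift mm [ 0.3 -0.4  3. ] turn rad -0.000
```

apply_moves([
  {"translation": [0, 0, 1], "turn": 0, "jaw": 0},
  {"translation": [0, 0, 2], "turn": 0, "jaw": 0},
  {"translation": [0, 0, 3], "turn": 0, "jaw": 0},
  {"translation": [0, 0, 4], "turn": 0, "jaw": 0},
  {"translation": [0, 0, 4], "turn": 0, "jaw": 0},
])

```text
t: 21.2
ee_pos: [0.5595, 0.1925, 0.2297]
eef_rot: [-0.0, 0.042, 0.999, -0.0]
ft_force: [1.0, -0.0, -2.2]
opening: 0.013
```

Run:
```python
from h import *
togo([.5594,.1923,.231],175.2)
```

```text
t 21.20 pos [559.5 192.5 229.7] yaw 175.20 q [ 0.04  0.49 -0.62  1.9   0.36  0.87  0.72] F [ 1.  -0.  -2.2] T [ 0.01 -0.02 -0.03] op 0.0130
shift mm [ 0.1 -0.2 -1.3] turn rad -0.000
```

apply_moves([
  {"translation": [0, 0, 0.7], "turn": 0, "jaw": 0},
  {"translation": [0, 0, 1.5], "turn": 0, "jaw": 0},
  {"translation": [0, 0, 1.5], "turn": 0, "jaw": 0},
])

```text
t: 21.58
ee_pos: [0.5597, 0.1925, 0.2286]
eef_rot: [0.0, 0.042, 0.999, -0.0]
ft_force: [-0.5, -0.4, 0.2]
opening: 0.0131
```

Run:
```python
from h import *
togo([.5594,.1923,.231],175.2)
p,d=env.get_image('scene'); save('scene9',p)
cv2.imwrite('pics/scene9c.png',cv2.resize(p[190:310,290:410,::-1],None,fx=5,fy=5,interpolation=cv2.INTER_NEAREST))
togo([.5594,.1923,.231],175.2)
```

```text
t 21.57 pos [559.7 192.5 228.6] yaw 175.20 q [ 0.04  0.49 -0.62  1.9   0.37  0.87  0.72] F [-0.5 -0.4  0.2] T [-0.15  0.17 -0.06] op 0.0131
shift mm [ 0.2 -0.3 -2.4] turn rad -0.000
t 21.62 pos [559.6 192.6 228.6] yaw 175.20 q [ 0.04  0.49 -0.62  1.9   0.37  0.87  0.72] F [-0.1 -0.2 -0.7] T [-0.15  0.16 -0.02] op 0.0133
shift mm [ 0.2 -0.3 -2.4] turn rad -0.000
```

View pics/scene9c.png

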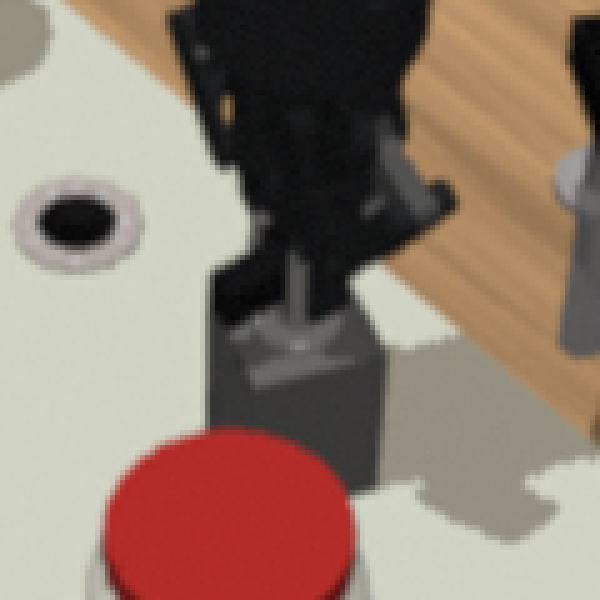

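The key's collar lies on the block top at crop (298,330). Contact came at TCP 228.6 mm, the same height as at the grasp. I'll release and retreat upwards.

apply_moves([
  {"translation": [0, 0, 0], "turn": 0, "jaw": 0.2},
  {"translation": [0, 0, 0], "turn": 0, "jaw": 0.4},
  {"translation": [0, 0, 0], "turn": 0, "jaw": 0.6},
  {"translation": [0, 0, 0], "turn": 0, "jaw": 0.8},
  {"translation": [0, 0, -3], "turn": 0, "jaw": 0.8},
  {"translation": [0, 0, -20], "turn": 0, "jaw": 0.8},
  {"translation": [0, 0, -50], "turn": 0, "jaw": 0.8},
  {"translation": [0, 0, -90], "turn": 0, "jaw": 0.8},
  {"translation": [0, 0, -130], "turn": 0, "jaw": 0.8},
  {"translation": [0, 0, -150], "turn": 0, "jaw": 0.8},
])

```text
t: 22.88
ee_pos: [0.5604, 0.1936, 0.3824]
eef_rot: [0.002, 0.042, 0.999, 0.001]
ft_force: [0.0, 0.2, -0.8]
opening: 0.0682
```

apply_moves([
  {"translation": [0, 0, 0], "turn": 0, "jaw": 0.8},
  {"translation": [0, 0, 0], "turn": 0, "jaw": 0.8},
  {"translation": [0, 0, 0], "turn": 0, "jaw": 0.8},
])

```text
t: 23.25
ee_pos: [0.5589, 0.192, 0.377]
eef_rot: [-0.001, 0.042, 0.999, -0.0]
ft_force: [-1.0, 0.8, 0.8]
opening: 0.0685
```

Run:
```python
from h import *
togo([.5594,.1923,.36],175.2)
c=env.camera_model('wrist'); p,d=env.get_image('wrist'); save('wrist10',p); np.savez('pics/wrist10.npz',p=p,d=d,xyz=c['xyz'],rot=c['rotation'])
p,d=env.get_image('scene'); save('scene10',p)
c=env.camera_model('scene'); X=cloud(c,d); m=np.zeros(d.shape,bool); m[220:290,325:375]=1
k=m&(p.max(2)<45)&(X[...,2]>0.225); print('bar z',np.percentile(X[k][:,2],[5,50,95]))
top=X[k]; top=top[abs(top[:,2]-.258)<.004]; print(cv2.minAreaRect((top[:,:2]*1000).astype(np.float32)),len(top))
```

```text
t 23.25 pos [558.9 192.  377. ] yaw 175.20 q [ 0.1   0.35 -0.68  1.73  0.24  1.15  0.84] F [-1.   0.8  0.8] T [-0.01  0.    0.02] op 0.0685
shift mm [-0.5  0.3 17. ] turn rad 0.000
bar z [0.24347946 0.25576643 0.25918725]
((562.75390625, 193.65847778320312), (13.458738327026367, 67.38288116455078), 83.96659088134766) 228
```

View pics/wrist10.png

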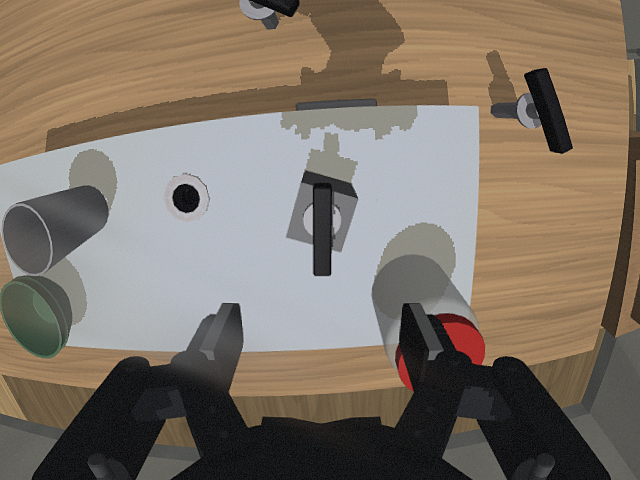

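View pics/scene10.png

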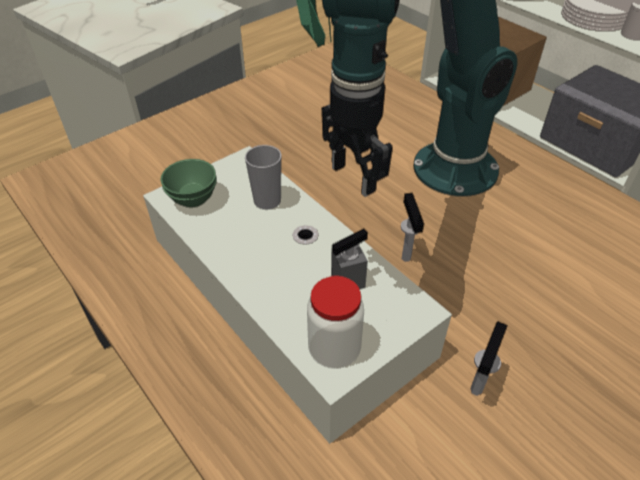

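Run:
```python
import cv2,numpy as np
L=[cv2.resize(cv2.imread(f'pics/wrist{i}.png')[235:425,265:380],None,fx=2.2,fy=3,interpolation=cv2.INTER_NEAREST) for i in (4,7,8)]
cv2.imwrite('pics/cmp.png',np.clip(np.hstack(L).astype(float)*1.6,0,255).astype(np.uint8))
```

```text
(no output)
```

View pics/cmp.png

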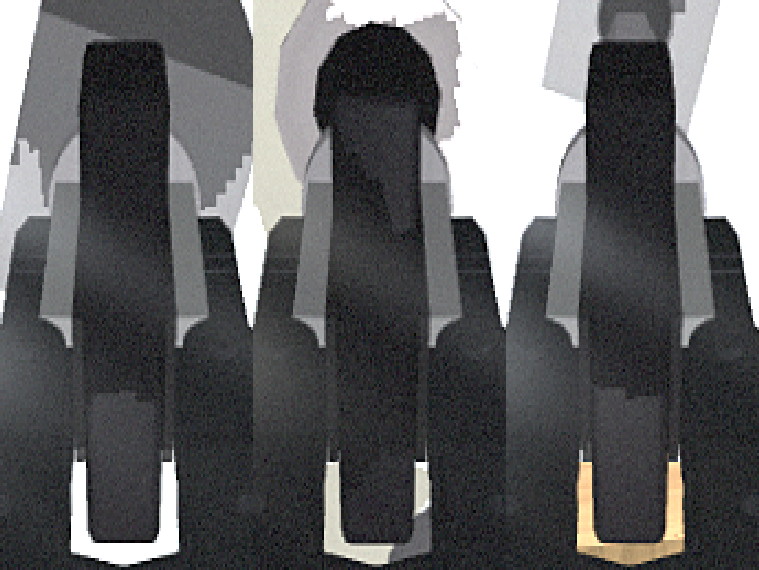

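The pictures show the key upright in its block: the bar top is at 0.259 m as before, and its position is within 0.5 mm of the start. The collar is empty, the tumbler, bowls and canister are where they were, and the open gripper is clear. I'll hand in.

Run:
```python
from h import *
s=env.observe(); print(s['t'],np.round(s['ft_force'],1)); print(env.close_job())
```

```text
23.35 [-0.7 -0.4 -0.3]
the job is handed in; nothing more can be done
None
```

I locked the board, put the key back fully down in its stand and handed the job in at 23.4 s. The lock angle is inferred from torque, because the lock can't be seen.

**Drop-in:** I pressed on the rim with a light net force (about 5.5 N at most) while turning clockwise. The force fell back to the free-hanging value, and the key then went at least 6 mm under the rim with no load.

**Lock:** The torque stayed at or below about 0.14 N m while turning. It then rose to about 0.3 N m and held there over the last 10°, where the stop was expected.

**At hand-in:**
- **Key:** it stands upright with its collar on the block. The bar's height is as at the start, and its position is within 0.5 mm.
- **Other objects:** the tumbler, bowls and canister look unmoved in the pictures. I did not re-measure them.
- **Gripper:** it is open and about 150 mm above where it let go of the key.

**Checks that disagreed:**
- The scene and top cameras differed by 3–5 mm, so I relied on the wrist camera and contact forces.
- Rim contact was felt between 200 and 202 mm tool height, against an expected 203 mm.
- I turned about 10° past the stop, and the picture shows almost no slip of the key in the grip. I think the lock and its stop gave slightly, but I did not test that.

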